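# Shingle lap-weld practice plates in the tacking tray

### The job

Set up the lap-weld practice row: one steel plate already lies in the tray against the stop, and two more just like it lie loose among the offcuts on the bench. Lay those two in the tray in line with the first, shingled like roof tiles: the next one lapping about 35 mm over the free end of the first plate, the last one lapping about 35 mm over the free end of that one, each with its far end down on the tray floor. Leave the first plate at its stop.

Things in the scene. Friction and masses are not known exactly. Their poses are not given: they have to be found in the camera images.
- tray: fixed dark steel tray, 286 (x) by 156 mm (y); floor surface 3 mm above the bench, lips round the edge 3 mm thick, top 9 mm above the bench; origin at the centre of its underside, z up. A grey stop block (80 mm wide, top 23 mm above the bench) stands inside its -x end, face at x = -126 mm; the row runs from it towards +x along the middle line (y = 0)
- first_plate: the plate already in the tray, loose, flat on the tray floor with one end 1 mm from the stop and its length along the tray: bright mild steel, 100 x 50 x 8 mm, 0.31 kg; origin at the centre of its underside, x along its length and pointing from the stop to its free end, y across its width
- plate_a: one wanted plate: bright steel plate 100 x 50 x 8 mm, plain, no holes (about 0.31 kg), same as the one in the tray; origin at the centre of its underside, x along its 100 mm length (either way round), y across its 50 mm width, z up. Starts flat on the bench at any yaw, near a square plate (62 mm), a narrow flat bar (100 x 22 mm) and a round flange (72 mm), which are not wanted
- plate_b: the other wanted plate: bright steel plate 100 x 50 x 8 mm, plain, no holes (about 0.31 kg), same as the one in the tray; origin at the centre of its underside, x along its 100 mm length (either way round), y across its 50 mm width, z up. Starts flat on the bench at any yaw. The two may be laid in either order

How it is judged:
At the end, for the whole second after the job is handed in: First plate flat at its stop. The other two follow in a row along the tray, each centre 51-79 mm past the one before (lap 21-49 mm), within 15 mm of the tray's middle line and 10 degrees of its length, leaning 3.5-12.5 degrees: near end up on the plate before, far end on the floor. All at rest (x of first_plate in the frame of tray between -0.082 and -0.063 m and y of first_plate in the frame of tray between -0.015 and 0.015 m and angle between first_plate's own z axis and vertical below 0.04 rad and angle between the y axis of first_plate and the y axis of tray, either way round below 0.19 rad and linear speed of each of first_plate, plate_a, plate_b below 0.02 m/s and ((horizontal distance between first_plate and plate_a between 0.051 and 0.079 m and horizontal distance between plate_a and plate_b between 0.051 and 0.079 m and x of plate_a in the frame of tray between -0.036 and 0.018 m and x of plate_b in the frame of tray between 0.012 and 0.09 m and y of plate_a in the frame of tray between -0.015 and 0.015 m and angle between plate_a's own z axis and vertical between 0.06 and 0.22 rad and angle between the y axis of each of plate_a, plate_b and the y axis of tray, either way round below 0.19 rad and y of plate_b in the frame of tray between -0.015 and 0.015 m and angle between plate_b's own z axis and vertical between 0.06 and 0.22 rad) or (horizontal distance between first_plate and plate_b between 0.051 and 0.079 m and horizontal distance between plate_b and plate_a between 0.051 and 0.079 m and x of plate_b in the frame of tray between -0.036 and 0.018 m and x of plate_a in the frame of tray between 0.012 and 0.09 m and y of plate_b in the frame of tray between -0.015 and 0.015 m and angle between plate_b's own z axis and vertical between 0.06 and 0.22 rad and angle between the y axis of each of plate_b, plate_a and the y axis of tray, either way round below 0.19 rad and y of plate_a in the frame of tray between -0.015 and 0.015 m and angle between plate_a's own z axis and vertical between 0.06 and 0.22 rad))); the robot touches nothing.
It also fails if it takes over 64 s, if anything falls off the work surface, if the arm or the gripper's body presses on something with over 40 N, if the wrist force passes 120 N, or if a joint passes its speed limit or range.

### The arm

A 6-joint arm with a two-finger parallel gripper is mounted at the origin on the work surface. World frame = base frame: x ahead of the robot, y to its left, z up, the work surface at z = 0. Lengths are in m, angles in rad, forces in N, time in s.
With the tool pointing down it reaches from about 0.25 to 0.725 m from the base axis. Payload 9.7 kg.
Tool frame: the origin (TCP) lies midway between the tips of the shut fingers; the grasp point (between the pads) lies 19 mm behind it; z points along the fingers, x is the direction in which the jaws open and shut, and the axes are right-handed (so a half turn about z gives the same grasp; the last joint's range is limited). The gripper opens to 85 mm and grips with 20 to 120 N. Pads are 22 mm wide; open, the fingers measure 114 mm over their backs; the gripper's body (76 mm by 85 mm) begins 54 mm behind the grasp point. The pads swing forward as they close: fully open they stand 13 mm farther back than shut.
Start: joints at [1.266, 0.087, 0.176, 1.66, 0, 1.571], TCP at [0.165, 0.525, 0.231] pointing down, gripper open.
Joint ranges: [-3.13, 3.13], [-0.85, 1.81], [-1.15, 1.24], [-2.2, 2.28], [-1.44, 1.52], [-3.14, 3.14]. Speed limits (rad/s): [2.22, 2.22, 2.57, 3.14, 3.14, 3.14].

### API

Orientations are given as a unit quaternion [w, x, y, z].
In Python, from cell import r gives the robot as it stands. The module is installed in compiled form; this text tells all that it offers.
- The arm moves only by the shell command python3 -m crank 'ROWS' [OPENING] [FORCE]. ROWS is JSON, a list of rows, each a list of 6 numbers: the shift along the tool's x, y, z in cm, then the turn, a rotation vector about the tool's x, y, z in rad. In form: [[x, y, z, wx, wy, wz], ...]. A call has 1 to 20 rows; each row is the pose to reach, as a shift and turn from the pose measured when the call began, along the tool's axes at that moment; what a row does not reach only later rows make up. A row lasts 1/10 s, in which the tool goes at most 50 mm and 8.59 degrees, less where a joint would pass 70% of its speed; a pose out of reach is approached as far as the arm can. A call with a gripper value outside its range is refused whole. OPENING is the closure, from 0 (fully open) to 1 (shut), set as the call begins (- or left out, the last holds). The fingers move at their own pace and stop on an object; FORCE is the grip in N (left out, the last holds). Time passes only in rows, so rows that repeat a pose let the fingers close. It gives the time, the measured TCP pose, the force and the opening at its end, in the units of the state.
- r.get_state(): the state, without advancing time (a new reading comes with each control period).
- r.get_image(name): name is "scene" or "top"; returns (picture, depth): 480x640x3 uint8, red, green, blue; 480x640 float32, m along the optical axis (not along the pixel's ray), 0 where there is no reading.
- r.camera_info(name): a dict with "mtx" (3x3 intrinsics, pixels), "T" (4x4, takes a point from camera to world coordinates). Camera axes: x right, y down, z forward; pixel columns grow to the right and rows downward; lengths in m; the calibration is good to about 2 mm. A picture is of the moment at which its call begins. camera_info takes no time and is no camera call.
- r.finish_job(): hands the job in, once; it reports no verdict.
The state is a dict: "time": time; "qpos": joint angles; "qd": joint speeds; "joint_efforts": joint torques, N m; "position": TCP position; "eef_rot": TCP orientation; "contact_force": force on the tool from outside, world axes, zero at the start; "ft_torque": the same for the moment, N m; "finger_gap": opening from 0.0 (shut) to 1.0 (fully open).
Only numpy, scipy, OpenCV 4.12 (cv2) and the standard library are available. Lean on these libraries where they do the work, as an engineer would, in place of code of your own. Each camera call takes 0.05 s, during which the arm holds its last target.

## Working session

There is one attempt and no reset: what is moved stays moved. The work goes in short steps, Python scripts to look and compute and a shell command to move; the robot and the scene stay as the last step left them, time stands still between calls to the robot, and variables do not carry over. Pictures are saved under pics/ and viewed, and the job is handed in when it is done.

```bash
mkdir -p pics; python3 - <<'E'
from cell import r
import cv2,numpy as np
np.set_printoptions(precision=4,suppress=True)
print(r.get_state())
for n in("scene","top"):
    im,d=r.get_image(n); c=r.camera_info(n); print(n,c["mtx"],c["T"])
    cv2.imwrite(f"pics/{n}0.png",im[:,:,::-1]); np.savez(f"{n}0.npz",im=im,d=d,K=c["mtx"],T=c["T"])
E
```

```text
{'time': 0.0, 'qpos': array([ 1.266 ,  0.0874,  0.1751,  1.6598, -0.    ,  1.5708]), 'qd': array([ 0.0014,  0.    ,  0.0015, -0.0001, -0.0006,  0.001 ]), 'joint_efforts': array([ -0.0001, -52.0391,  46.4799,   0.0165,  -0.0001,   0.    ]), 'position': array([0.165 , 0.5244, 0.2306]), 'eef_rot': array([ 0.0004,  0.8063,  0.5916, -0.0005]), 'contact_force': array([-0.1705,  0.9272, -0.5344]), 'ft_torque': array([ 0.0283, -0.0022, -0.0478]), 'finger_gap': 0.9962502086730722}
scene [[449.099    0.     323.9032]
 [  0.     449.099  233.6541]
 [  0.       0.       1.    ]] [[ 0.1925  0.7224 -0.6642  1.2458]
 [ 0.9813 -0.1414  0.1306 -0.2013]
 [ 0.0004 -0.6769 -0.7361  0.8291]
 [ 0.      0.      0.      1.    ]]
top [[444.6406   0.     318.3235]
 [  0.     444.6406 236.2893]
 [  0.       0.       1.    ]] [[-0.0024 -0.9808  0.1948  0.3448]
 [-1.      0.0033  0.0044 -0.0485]
 [-0.0049 -0.1948 -0.9808  1.0728]
 [ 0.      0.      0.      1.    ]]
```

View pics/scene0.png

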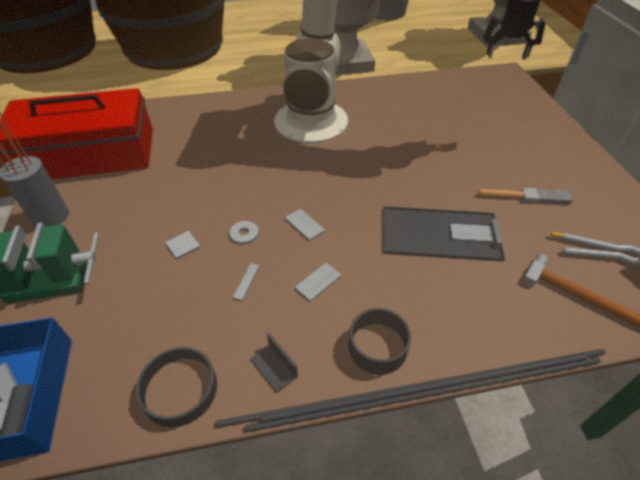

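View pics/top0.png

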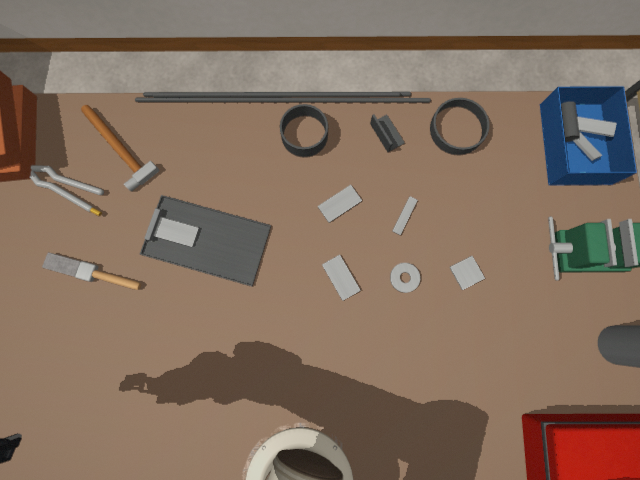

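The top view shows two candidate plates at (340,203) and (341,277). In the scene view they are at (318,281) and (304,223). The tray is centred at about (206,240) in the top view, with the first plate at its left end by the stop. Next I'll measure from both views.

```bash
cat > h.py <<'E'
import cv2,numpy as np
np.set_printoptions(precision=4,suppress=True)
def ray(K,T,px):
    px=np.atleast_2d(np.asarray(px,float)); d=np.c_[(px-K[:2,2])/[K[0,0],K[1,1]],np.ones(len(px))]@T[:3,:3].T
    return T[:3,3],d
def onplane(K,T,px,z):
    o,d=ray(K,T,px); return o+d*((z-o[2])/d[:,2])[:,None]
def tri(Ka,Ta,pa,Kb,Tb,pb):
    Pa=Ka@np.linalg.inv(Ta)[:3]; Pb=Kb@np.linalg.inv(Tb)[:3]
    X=cv2.triangulatePoints(Pa,Pb,np.array(pa,float).reshape(2,1),np.array(pb,float).reshape(2,1)); return (X[:3]/X[3]).ravel()
def blobs(im,lo,roi,amin=80):
    h=cv2.cvtColor(im,cv2.COLOR_RGB2HSV); m=((h[:,:,2]>lo)&(h[:,:,1]<60)).astype(np.uint8)*255
    z=np.zeros_like(m); x0,y0,x1,y1=roi; z[y0:y1,x0:x1]=m[y0:y1,x0:x1]
    cs,_=cv2.findContours(z,cv2.RETR_EXTERNAL,cv2.CHAIN_APPROX_NONE)
    return [c for c in cs if cv2.contourArea(c)>amin]
E
python3 - <<'E'
from h import *
for n,roi in(("top",(130,180,500,310)),("scene",(150,195,520,310))):
    f=np.load(n+"0.npz"); im,d,K,T=f["im"],f["d"],f["K"],f["T"]
    for c in blobs(im,125,roi):
        M=cv2.moments(c); px=[M['m10']/M['m00'],M['m01']/M['m00']]
        P=onplane(K,T,c[:,0],0.008)
        R=cv2.minAreaRect((P[:,:2]*1000).astype(np.float32))
        dd=d[int(px[1]),int(px[0])]; o,v=ray(K,T,px)
        print(n,np.round(px,1),"rect",np.round(R[0],1),np.round(R[1],1),round(R[2],1),"depthpt",o+v[0]*dd)
    # dark tray
    g=cv2.cvtColor(im,cv2.COLOR_RGB2HSV)
    roi2=(130,180,285,300) if n=="top" else (370,195,515,270)
    m=((g[:,:,2]<95)).astype(np.uint8)*255; m[:roi2[1]]=0;m[roi2[3]:]=0;m[:,:roi2[0]]=0;m[:,roi2[2]:]=0
    cs,_=cv2.findContours(m,cv2.RETR_EXTERNAL,cv2.CHAIN_APPROX_NONE); c=max(cs,key=cv2.contourArea)
    P=onplane(K,T,c[:,0],0.009); R=cv2.minAreaRect((P[:,:2]*1000).astype(np.float32)); print(n,"tray",R, cv2.boxPoints(R))
f=np.load("top0.npz");g=np.load("scene0.npz")
cv2.imwrite("pics/crop_t.png",cv2.resize(f["im"][185:300,130:280,::-1],None,fx=5,fy=5,interpolation=2))
E
```

```text
top [404.6 277.2] rect [ 455.8 -250.6] [69.9 70.8] 44.0 depthpt [ 0.4568 -0.2523 -0.0033]
top [466.8 272.4] rect [ 466.8 -399.6] [63.3 65. ] 26.9 depthpt [ 0.467  -0.4003  0.0062]
top [340.5 277.2] rect [456.4 -96.5] [101.1  51.4] 29.1 depthpt [ 0.4558 -0.0966  0.0117]
top [176.4 231.7] rect [569.2 304.6] [96.6 49.8] 74.2 depthpt [0.5683 0.3034 0.0101]
top [151.3 223.8] rect [589.7 366.8] [12.3 79. ] 74.0 depthpt [0.5855 0.3612 0.023 ]
top [404.6 214.9] rect [ 609.3 -256.4] [ 22.  101.9] 62.3 depthpt [ 0.6091 -0.2561  0.0089]
top [339.1 203. ] rect [640.6 -95.6] [ 50.5 101.5] 34.1 depthpt [ 0.641  -0.0955  0.0051]
top tray ((549.8541259765625, 229.2238006591797), (289.50738525390625, 154.80307006835938), 73.99359893798828) [[435.5383 111.4251]
 [584.3398  68.739 ]
 [664.1699 347.0225]
 [515.3684 389.7086]]
scene [317.7 280.5] rect [643.6 -95.4] [ 54.9 101.3] 33.8 depthpt [ 0.6444 -0.0973  0.0088]
scene [245.9 280.8] rect [ 610.9 -256.2] [ 25.7 101.5] 62.5 depthpt [ 0.6121 -0.257   0.0065]
scene [182.1 243.3] rect [ 469.4 -401.1] [63.9 65.2] 26.1 depthpt [ 0.4704 -0.4006  0.0084]
scene [470.5 231.7] rect [568.1 305. ] [96.  49.2] 74.3 depthpt [0.5711 0.3027 0.0111]
scene [243.6 230.8] rect [ 456.9 -250.7] [73.6 68.2] 78.9 depthpt [ 0.4482 -0.2513 -0.0012]
scene [304.7 223.2] rect [458.6 -96.7] [102.7  51.6] 29.6 depthpt [ 0.4631 -0.0968  0.0111]
scene tray ((556.25537109375, 228.8761444091797), (288.182373046875, 163.808349609375), 74.04876708984375) [[437.9058 112.8419]
 [595.4069  67.8242]
 [674.6049 344.9104]
 [517.1038 389.9281]]
```

View pics/crop_t.png

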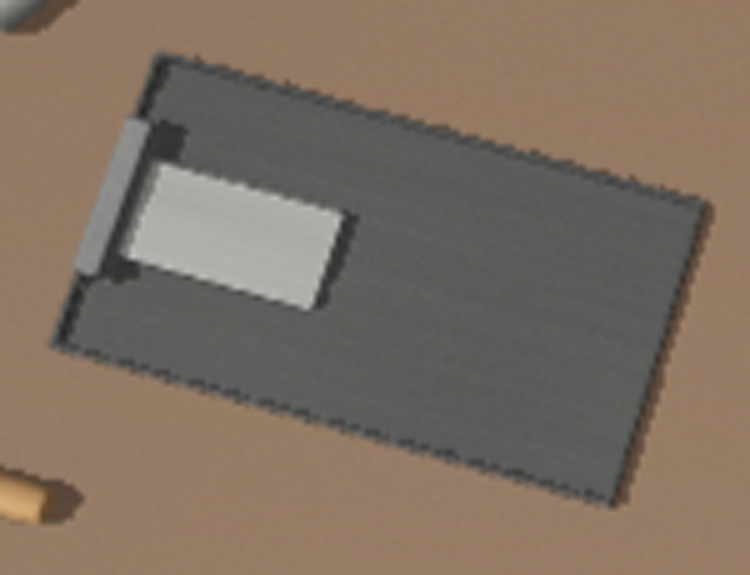

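```bash
python3 - <<'E'
from h import *
F={n:np.load(n+"0.npz") for n in("top","scene")}
roi={"top":(130,180,500,310),"scene":(150,195,520,310)}
res={}
for n in F:
    f=F[n];K,T=f["K"],f["T"];res[n]=[]
    for c in blobs(f["im"],125,roi[n]):
        P=onplane(K,T,c[:,0],0.008); m=np.zeros((480,640),np.uint8);cv2.drawContours(m,[c],-1,255,-1);m=cv2.erode(m,np.ones((3,3)))
        v,u=np.nonzero(m);o,d=ray(K,T,np.c_[u,v]);W=o+d*f["d"][v,u][:,None]
        # corner pixels: sharp polygon corners
        a=cv2.boxPoints(cv2.minAreaRect(c.astype(np.float32)))
        res[n].append((P.mean(0),a,np.median(W[:,2]),c))
names={"A":(.457,-.0965),"B":(.641,-.0955),"first":(.569,.305),"stop":(.588,.364)}
for k,p in names.items():
    o=[]
    for n in F:
        b=min(res[n],key=lambda q:np.hypot(*(q[0][:2]-p)));o.append(b)
    print(k,"median depth z",[round(float(b[2]),4) for b in o if np.hypot(*(b[0][:2]-p))<.03])
    if k=="stop":continue
    K1,T1,K2,T2=F["top"]["K"],F["top"]["T"],F["scene"]["K"],F["scene"]["T"]
    Xa=onplane(K1,T1,o[0][1],.008);Xb=onplane(K2,T2,o[1][1],.008)
    for pa,xa in zip(o[0][1],Xa):
        j=np.argmin(np.hypot(*(Xb-xa)[:,:2].T)); print("  corner",tri(K1,T1,pa,K2,T2,o[1][1][j]))
# tray floor depth
for n,ps in(("top",[(230,240),(245,260),(220,265)]),("scene",[(415,230),(410,245),(430,240)])):
    f=F[n]
    for p in ps:
        o,d=ray(f["K"],f["T"],p);print("floor",n,o+d[0]*np.median(f["d"][p[1]-3:p[1]+4,p[0]-3:p[0]+4]))
# goals
from cell import r
s=r.get_state();from scipy.spatial.transform import Rotation as Ro
R=Ro.from_quat(np.roll(s["eef_rot"],-1)).as_matrix();print(R,s["position"])
tgt=np.array([.641,-.0955,.06]);print("B shift cm",R.T@(tgt-s["position"])*100)
E
```

```text
A median depth z [0.0081, 0.0088]
  corner [ 0.4878 -0.0495  0.006 ]
  corner [ 0.5163 -0.0897 -0.0043]
  corner [ 0.4253 -0.1434  0.0039]
  corner [ 0.3988 -0.1032  0.0191]
B median depth z [0.0079, 0.0089]
  corner [ 0.6349 -0.0391  0.0012]
  corner [ 0.6931 -0.1276  0.0003]
  corner [ 0.648  -0.1516  0.0074]
  corner [ 0.59   -0.0635  0.0136]
first median depth z [0.0109, 0.012]
  corner [0.5598 0.3614 0.0077]
  corner [0.6058 0.3437 0.0103]
  corner [0.5789 0.249  0.0099]
  corner [0.5323 0.2652 0.0082]
stop median depth z [0.0229]
floor top [0.5487 0.1728 0.0028]
floor top [0.4991 0.1345 0.0032]
floor top [0.487  0.1948 0.0033]
floor scene [0.5328 0.1725 0.0037]
floor scene [0.578  0.1443 0.0033]
floor scene [0.5723 0.1976 0.0039]
[[ 0.3001  0.9539 -0.0004]
 [ 0.9539 -0.3001 -0.0012]
 [-0.0013  0.     -1.    ]] [0.165  0.5244 0.2307]
B shift cm [-44.8283  64.0109  17.1224]
```

Heights from the depth images agree with the text: plates 8 mm, first plate top 11–12 mm, floor about 3 mm and stop 23 mm. I'll go for B (0.641, -0.0955) first.

```bash
python3 -m crank '[[-44.8,64,14,0,0,0.67],[-44.8,64,14,0,0,0.67],[-44.8,64,14,0,0,0.67],[-44.8,64,14,0,0,0.67],[-44.8,64,14,0,0,0.67],[-44.8,64,14,0,0,0.67],[-44.8,64,14,0,0,0.67],[-44.8,64,14,0,0,0.67],[-44.8,64,14,0,0,0.67],[-44.8,64,14,0,0,0.67],[-44.8,64,14,0,0,0.67],[-44.8,64,14,0,0,0.67],[-44.8,64,14,0,0,0.67],[-44.8,64,14,0,0,0.67],[-44.8,64,14,0,0,0.67],[-44.8,64,14,0,0,0.67],[-44.8,64,14,0,0,0.67],[-44.8,64,14,0,0,0.67],[-44.8,64,14,0,0,0.67],[-44.8,64,14,0,0,0.67]]' 0.2 60
cat >> h.py <<'E'
from scipy.spatial.transform import Rotation as Ro
def pose(s): return np.array(s["position"]),Ro.from_quat(np.roll(s["eef_rot"],-1))
def Rt(yaw,tilt=0):
    x=np.array([np.cos(yaw),np.sin(yaw),0]);z=np.array([0,0,-1.]);return Ro.from_matrix(np.c_[x,np.cross(z,x),z])*Ro.from_rotvec([tilt,0,0])
def rel(s,p,R):
    p0,R0=pose(s); return np.round(R0.inv().apply(np.array(p)-p0)*100,2),np.round((R0.inv()*R).as_rotvec(),3)
E
python3 - <<'E'
from h import *
from cell import r
s=r.get_state();print(s["position"],s["qpos"],s["contact_force"],s["finger_gap"],s["time"])
print(rel(s,[.641,-.0955,.004],Rt(np.radians(34.0))))
E
```

```text
time: 2.1
position: [0.6407, -0.0941, 0.092]
eef_rot: [0.001, 0.956, 0.294, 0.0]
contact_force: [0.7, -0.3, 0.3]
finger_gap: 0.797
[ 0.6407 -0.0941  0.092 ] [-0.1453  0.3114  0.1676  1.4264 -0.0011  0.8282] [ 0.6553 -0.2742  0.26  ] 0.7974444247555155 2.1
(array([-0.05,  0.12,  8.8 ]), array([0.001, 0.   , 0.004]))
```

```bash
python3 -m crank '[[-0.05,0.12,4,0,0,0],[-0.05,0.12,7,0,0,0],[-0.05,0.12,8.8,0,0,0],[-0.05,0.12,8.8,0,0,0],[-0.05,0.12,9.1,0,0,0],[-0.05,0.12,9.3,0,0,0],[-0.05,0.12,9.3,0,0,0]]' 0.2; python3 - <<'E'
from h import *
from cell import r
im,d=r.get_image("scene");cv2.imwrite("pics/s1.png",cv2.resize(im[130:330,200:440,::-1],None,fx=3,fy=3))
s=r.get_state();print(s["position"],s["contact_force"])
E
```

```text
time: 2.8
position: [0.6416, -0.0953, 0.0002]
eef_rot: [0.001, 0.956, 0.294, 0.001]
contact_force: [-0.3, 0.2, -0.2]
finger_gap: 0.802
[ 0.6416 -0.0954  0.0001] [ 0.3105 -0.0923  0.2509]
```

View pics/s1.png

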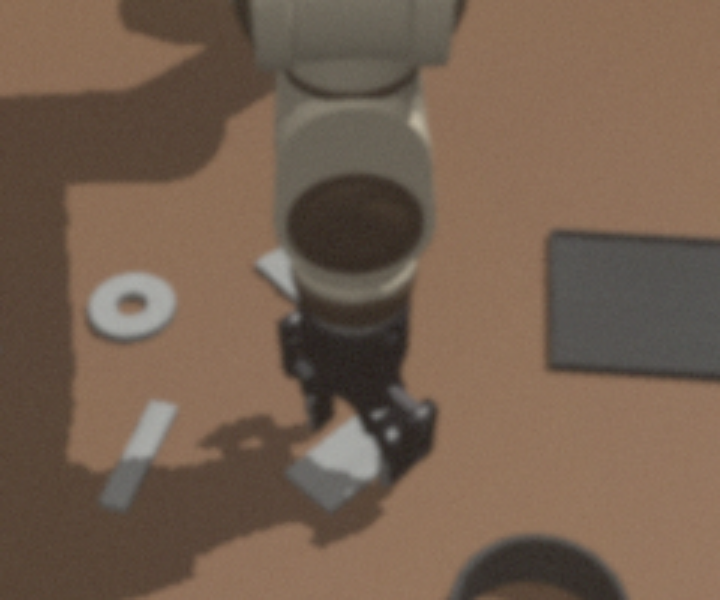

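Crop: the fingers at about (320,410) and (410,440) straddle plate B at about (340,465), with no contact force. I'll lower another 2 mm and close.

```bash
python3 -m crank '[[0,0,0.2,0,0,0],[0,0,0.2,0,0,0],[0,0,0.2,0,0,0],[0,0,0.2,0,0,0],[0,0,0.2,0,0,0],[0,0,0.2,0,0,0],[0,0,0.2,0,0,0],[0,0,0.2,0,0,0]]' 0.9 60
```

```text
time: 3.65
position: [0.6422, -0.0955, -0.0009]
eef_rot: [0.001, 0.956, 0.294, 0.002]
contact_force: [-0.1, 0.8, 5.1]
finger_gap: 0.56
```

```bash
python3 -m crank '[[0,0,-1,0,0,0],[0,0,-4,0,0,0],[0,0,-9,0,0,0],[0,0,-9,0,0,0],[0,0,-9,0,0,0]]'; python3 - <<'E'
from h import *
from cell import r
for n,y0,y1,x0,x1 in(("scene",130,330,200,440),("top",130,290,260,460)):
    im,d=r.get_image(n);cv2.imwrite(f"pics/l_{n}.png",cv2.resize(im[y0:y1,x0:x1,::-1],None,fx=3,fy=3))
s=r.get_state();print(s["position"],s["contact_force"],s["finger_gap"])
E
```

```text
time: 4.15
position: [0.6425, -0.0955, 0.0905]
eef_rot: [0.002, 0.956, 0.294, 0.003]
contact_force: [0.4, -0.5, -3.0]
finger_gap: 0.565
[ 0.6411 -0.0952  0.0876] [-1.03    0.4698 -2.5805] 0.5628307308860167
```

View pics/l_scene.png

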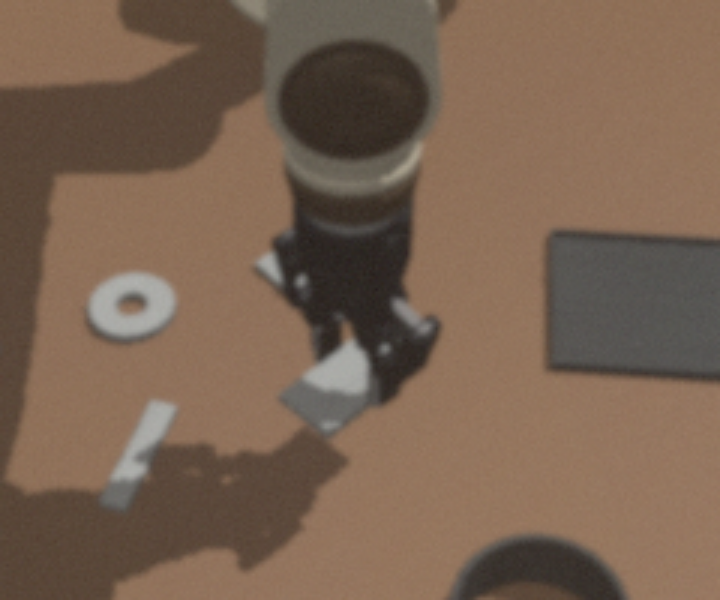

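Plate B is held level at about (330,385) in the crop, with about 3 N of weight. I'll carry it over the tray.

```bash
python3 - <<'E'
from h import *
from cell import r
s=r.get_state();y=np.radians(-16)
print(rel(s,[.552,.242,.08],Rt(y)),rel(s,[.552,.242,.08],Rt(y,.123)))
E
```

```text
(array([ 11.6 , -32.9 ,   0.71]), array([ 0.001, -0.001,  0.877])) (array([ 11.6 , -32.9 ,   0.71]), array([0.116, 0.053, 0.876]))
```

```bash
python3 -m crank '[[1.5,-4,0,0,0,0.1],[3,-8,0,0,0,0.22],[4.5,-12,0,0,0,0.36],[6,-16,0,0,0,0.5],[7.5,-20.5,0,0,0,0.64],[9,-25,0,0,0,0.78],[10.5,-29.5,0.5,0,0,0.877],[11.6,-32.9,0.7,0.06,0.027,0.877],[11.6,-32.9,0.7,0.116,0.053,0.876],[11.6,-32.9,0.7,0.116,0.053,0.876],[11.6,-32.9,0.7,0.116,0.053,0.876],[11.6,-32.9,0.7,0.116,0.053,0.876],[11.6,-32.9,0.7,0.116,0.053,0.876]]'; python3 - <<'E'
from h import *
from cell import r
for n,y0,y1,x0,x1 in(("scene",130,330,320,560),):
    im,d=r.get_image(n);cv2.imwrite(f"pics/m_{n}.png",cv2.resize(im[y0:y1,x0:x1,::-1],None,fx=3,fy=3))
s=r.get_state();y=np.radians(-16);print(s["position"],s["contact_force"],s["finger_gap"])
print(rel(s,[.552,.242,.010],Rt(y,.123)))
E
```

```text
time: 5.55
position: [0.5523, 0.2415, 0.0798]
eef_rot: [-0.06, 0.988, -0.14, 0.009]
contact_force: [0.1, -0.5, -2.7]
finger_gap: 0.555
[0.5522 0.2417 0.0798] [ 0.5908  0.411  -2.5273] 0.5621082817908757
(array([-0.03,  0.82,  6.94]), array([ 0.001, -0.   , -0.001]))
```

View pics/m_scene.png

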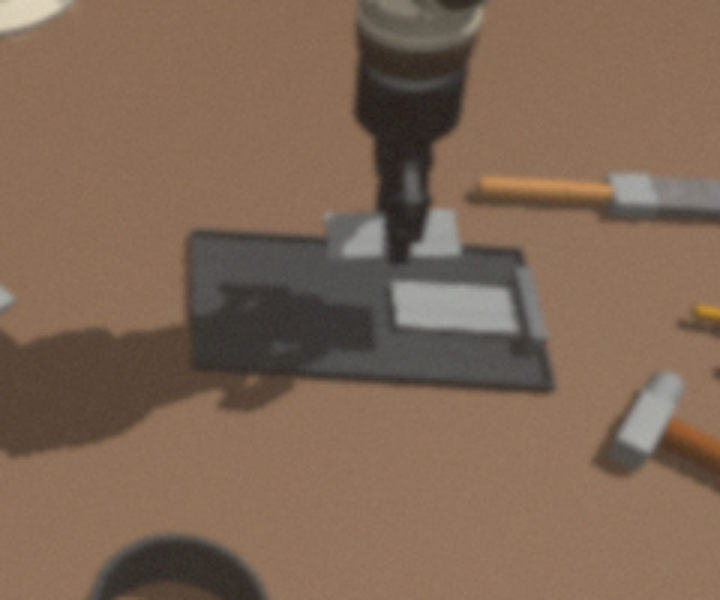

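The plate is held over the tray at about (392,235) in the crop. Its stop-side end is up. Now I'll lower it.

```bash
python3 -m crank '[[0,0.3,2.5,0,0,0],[0,0.6,5,0,0,0],[0,0.75,6.2,0,0,0],[0,0.8,6.6,0,0,0],[0,0.82,6.95,0,0,0],[0,0.82,6.95,0,0,0],[0,0.82,6.95,0,0,0]]'; python3 - <<'E'
from h import *
from cell import r
for n,y0,y1,x0,x1 in(("scene",130,330,320,560),):
    im,d=r.get_image(n);cv2.imwrite(f"pics/n_{n}.png",cv2.resize(im[y0:y1,x0:x1,::-1],None,fx=3,fy=3))
s=r.get_state();print(s["position"],s["contact_force"],s["finger_gap"])
E
```

```text
time: 6.3
position: [0.553, 0.2422, 0.011]
eef_rot: [-0.061, 0.988, -0.139, 0.009]
contact_force: [0.0, 0.1, -2.6]
finger_gap: 0.555
[0.5529 0.2422 0.0109] [-0.1906 -0.3402 -3.0233] 0.5619609457108536
```

View pics/n_scene.png

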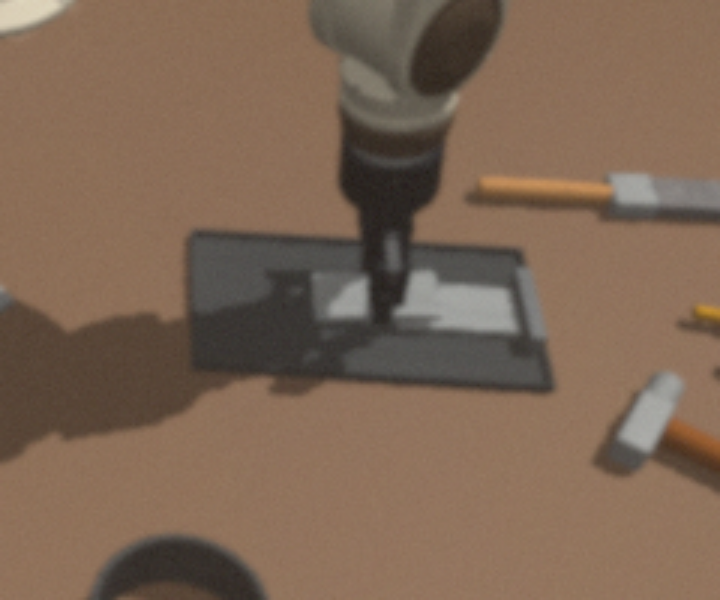

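The plate is in line and laps the first one, with its near end at (435,290) in the crop. I'll ease it down to contact, then release.

```bash
python3 -m crank '[[0,0.01,0.1,0,0,0],[0,0.02,0.2,0,0,0],[0,0.02,0.25,0,0,0],[0,0.02,0.25,0,0,0]]'; python3 -m crank '[[0,0,0,0,0,0],[0,0,0,0,0,0],[0,0,0,0,0,0],[0,0,0,0,0,0],[0,0,0,0,0,0]]' 0.15
```

```text
time: 6.75
position: [0.553, 0.2423, 0.0084]
eef_rot: [-0.061, 0.988, -0.139, 0.009]
contact_force: [0.6, -1.0, -2.4]
finger_gap: 0.562
time: 7.25
position: [0.553, 0.2423, 0.0086]
eef_rot: [-0.061, 0.988, -0.139, 0.009]
contact_force: [-0.0, -0.8, -0.7]
finger_gap: 0.846
```

```bash
python3 -m crank '[[0,0,-1,0,0,0],[0,0,-3,0,0,0],[0,0,-6,0,0,0],[0,0,-9,-0.123,0,0],[0,0,-9,-0.123,0,0],[0,0,-9,-0.123,0,0]]'; python3 - <<'E'
from h import *
from cell import r
s=r.get_state();print(s["position"],s["qpos"])
t=Rt(np.radians(-60.7));print(rel(s,[.457,-.0965,.09],t))
E
```

```text
time: 7.85
position: [0.5505, 0.2326, 0.0989]
eef_rot: [-0.001, 0.99, -0.139, 0.002]
contact_force: [0.1, -0.4, -0.0]
finger_gap: 0.853
[0.5505 0.2326 0.0989] [ 0.3998  0.1868  0.0315  1.412  -0.0003  2.2502]
(array([ 0.09, 34.21,  0.82]), array([-0.003, -0.002,  0.78 ]))
```

```bash
python3 -m crank '[[0.1,34.2,0.8,0,0,0.78],[0.1,34.2,0.8,0,0,0.78],[0.1,34.2,0.8,0,0,0.78],[0.1,34.2,0.8,0,0,0.78],[0.1,34.2,0.8,0,0,0.78],[0.1,34.2,0.8,0,0,0.78],[0.1,34.2,0.8,0,0,0.78],[0.1,34.2,0.8,0,0,0.78],[0.1,34.2,0.8,0,0,0.78],[0.1,34.2,0.8,0,0,0.78],[0.1,34.2,0.8,0,0,0.78]]' 0.2; python3 - <<'E'
from h import *
from cell import r
for n in("scene","top"):
    im,d=r.get_image(n);c=r.camera_info(n);K,T=c["mtx"],c["T"]
    roi=(130,180,285,300) if n=="top" else (370,195,515,270)
    x0,y0,x1,y1=roi;cv2.imwrite(f"pics/p_{n}.png",cv2.resize(im[y0:y1,x0:x1,::-1],None,fx=5,fy=5,interpolation=2))
    for b in blobs(im,125,roi):
        P=onplane(K,T,b[:,0],.011);print(n,cv2.minAreaRect((P[:,:2]*1000).astype(np.float32)))
    np.savez(n+"1.npz",im=im,d=d,K=K,T=T)
s=r.get_state();print(s["position"]);print(rel(s,[.457,-.0965,.0],Rt(np.radians(-60.7))))
E
```

```text
time: 8.95
position: [0.4573, -0.0954, 0.0899]
eef_rot: [-0.001, 0.863, -0.505, 0.001]
contact_force: [0.6, 0.4, -0.1]
finger_gap: 0.794
scene ((555.6302490234375, 272.7452392578125), (162.803955078125, 59.73952865600586), 72.37155151367188)
top ((559.5399780273438, 270.5378112792969), (161.93536376953125, 50.79136657714844), 73.91204833984375)
top ((588.7315673828125, 365.97467041015625), (11.804079055786133, 77.4574966430664), 73.57905578613281)
[ 0.4573 -0.0955  0.09  ]
(array([0.07, 0.11, 9.  ]), array([-0.003, -0.   ,  0.002]))
```

View pics/p_top.png

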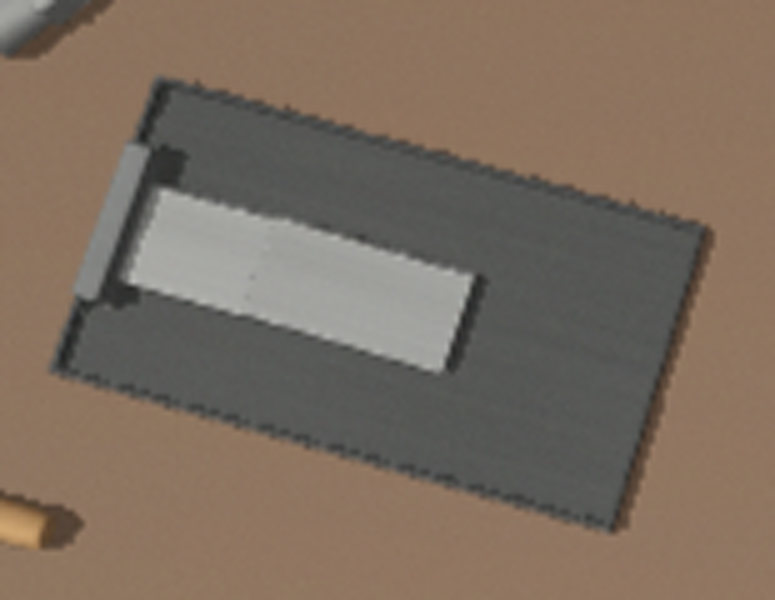

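View pics/p_scene.png

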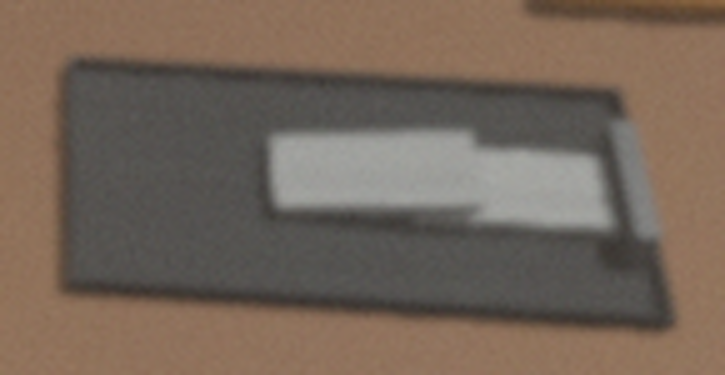

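The second plate leans correctly, at about (360,300) in the top crop. The free end moved out about 65–67 mm and the first plate stayed put. Next I'll grasp A.

```bash
python3 -m crank '[[0.05,0.1,4,0,0,0],[0.05,0.1,7,0,0,0],[0.05,0.1,8.5,0,0,0],[0.05,0.1,8.9,0,0,0],[0.05,0.1,9.15,0,0,0],[0.05,0.1,9.15,0,0,0]]' 0.2; python3 -m crank '[[0,0,0,0,0,0],[0,0,0,0,0,0],[0,0,0,0,0,0],[0,0,0,0,0,0],[0,0,0,0,0,0],[0,0,0,0,0,0],[0,0,0,0,0,0],[0,0,0,0,0,0]]' 0.9 60;  python3 -m crank '[[0,0,-1,0,0,0],[0,0,-4,0,0,0],[0,0,-9,0,0,0],[0,0,-9,0,0,0],[0,0,-9,0,0,0]]'; python3 - <<'E'
from h import *
from cell import r
for n,y0,y1,x0,x1 in(("scene",130,330,200,440),):
    im,d=r.get_image(n);cv2.imwrite(f"pics/la_{n}.png",cv2.resize(im[y0:y1,x0:x1,::-1],None,fx=3,fy=3))
s=r.get_state();print(s["position"],s["contact_force"],s["finger_gap"])
y=np.radians(-16);print(rel(s,[.5355,.1795,.08],Rt(y,.123)))
E
```

```text
time: 9.65
position: [0.4576, -0.0961, -0.0007]
eef_rot: [-0.001, 0.864, -0.504, 0.001]
contact_force: [0.1, 0.2, 0.0]
finger_gap: 0.801
time: 10.45
position: [0.4585, -0.0963, 0.001]
eef_rot: [-0.002, 0.864, -0.504, 0.003]
contact_force: [-1.4, 0.5, 7.9]
finger_gap: 0.559
time: 10.95
position: [0.4588, -0.0965, 0.0926]
eef_rot: [-0.002, 0.864, -0.504, 0.004]
contact_force: [-0.4, -1.0, -4.9]
finger_gap: 0.555
[ 0.4579 -0.0963  0.091 ] [ 0.5763 -0.7873 -3.5281] 0.5546581127467697
(array([-20.21, -20.3 ,   1.18]), array([ 0.112, -0.053, -0.777]))
```

View pics/la_scene.png

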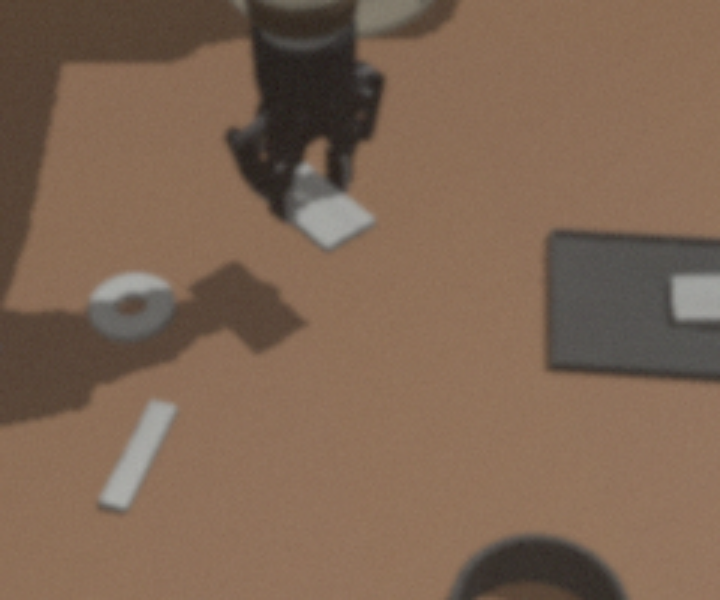

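Plate A is held at about (330,205) in the crop. I'll carry it to the tray.

```bash
python3 -m crank '[[-3,-3,0,0,0,-0.1],[-6,-6,0,0,0,-0.22],[-9,-9,0,0,0,-0.36],[-12,-12,0.3,0,0,-0.5],[-15,-15,0.6,0,0,-0.64],[-18,-18,0.9,0,0,-0.777],[-20.2,-20.3,1.2,0.05,-0.025,-0.777],[-20.2,-20.3,1.2,0.112,-0.053,-0.777],[-20.2,-20.3,1.2,0.112,-0.053,-0.777],[-20.2,-20.3,1.2,0.112,-0.053,-0.777],[-20.2,-20.3,1.2,0.112,-0.053,-0.777],[-20.2,-20.3,1.2,0.112,-0.053,-0.777]]'; python3 - <<'E'
from h import *
from cell import r
s=r.get_state();y=np.radians(-16);print(s["position"],s["contact_force"],s["finger_gap"])
print(rel(s,[.5355,.1795,.013],Rt(y,.123)))
E
```

```text
time: 12.2
position: [0.5355, 0.179, 0.0797]
eef_rot: [-0.061, 0.988, -0.139, 0.008]
contact_force: [-0.2, -0.8, -3.8]
finger_gap: 0.558
[0.5355 0.179  0.0797] [-0.2024 -0.8433 -3.7601] 0.5584678762661978
(array([-0.01,  0.77,  6.62]), array([ 0.001,  0.   , -0.   ]))
```

```bash
python3 -m crank '[[0,0.3,2.5,0,0,0],[0,0.6,5,0,0,0],[0,0.72,6.2,0,0,0],[0,0.77,6.6,0,0,0],[0,0.77,6.6,0,0,0],[0,0.77,6.6,0,0,0]]'; python3 - <<'E'
from h import *
from cell import r
im,d=r.get_image("scene");cv2.imwrite("pics/na.png",cv2.resize(im[180:300,350:540,::-1],None,fx=4,fy=4))
s=r.get_state();print(s["position"],s["contact_force"])
E
```

```text
time: 12.8
position: [0.5363, 0.1796, 0.0145]
eef_rot: [-0.061, 0.988, -0.139, 0.009]
contact_force: [0.7, 0.6, -3.0]
finger_gap: 0.558
[0.5364 0.1796 0.0146] [ 0.2297 -0.4113 -3.1827]
```

View pics/na.png

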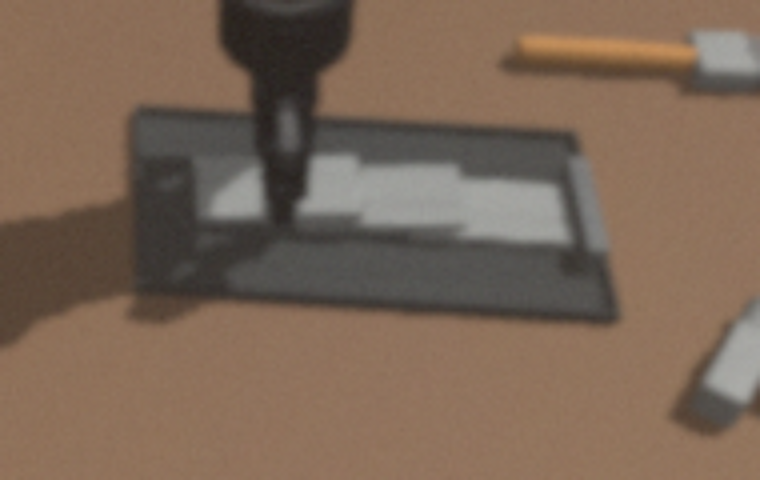

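Plate A is in line over plate 2, with its near end at (360,185) in the crop. I'll lower it gently until there is a trace of contact.

```bash
python3 -m crank '[[0,0.01,0.1,0,0,0],[0,0.02,0.2,0,0,0],[0,0.04,0.35,0,0,0],[0,0.04,0.4,0,0,0],[0,0.04,0.4,0,0,0]]'
```

```text
time: 13.35
position: [0.5364, 0.1797, 0.0105]
eef_rot: [-0.061, 0.988, -0.139, 0.009]
contact_force: [0.3, -0.1, -2.7]
finger_gap: 0.557
```

```bash
python3 -m crank '[[0,0.01,0.1,0,0,0],[0,0.01,0.1,0,0,0],[0,0.01,0.1,0,0,0]]'; python3 -m crank '[[0,0,0,0,0,0],[0,0,0,0,0,0],[0,0,0,0,0,0],[0,0,0,0,0,0],[0,0,0,0,0,0]]' 0.15;  python3 -m crank '[[0,0,-1,0,0,0],[0,0,-3,0,0,0],[0,0,-6,0,0,0],[0,0,-9,-0.123,0,0],[0,5,-12,-0.123,0,0],[0,10,-12,-0.123,0,0],[0,15,-12,-0.123,0,0],[0,20,-12,-0.123,0,0],[0,25,-12,-0.123,0,0],[0,25,-12,-0.123,0,0]]'; python3 - <<'E'
from h import *
from cell import r
for n in("scene","top"):
    im,d=r.get_image(n);c=r.camera_info(n);K,T=c["mtx"],c["T"]
    roi=(130,180,285,300) if n=="top" else (370,195,515,270)
    x0,y0,x1,y1=roi;cv2.imwrite(f"pics/f_{n}.png",cv2.resize(im[y0:y1,x0:x1,::-1],None,fx=5,fy=5,interpolation=2))
    for b in blobs(im,125,roi):
        P=onplane(K,T,b[:,0],.011);print(n,cv2.minAreaRect((P[:,:2]*1000).astype(np.float32)))
    # depth profile along row
    v,u=np.mgrid[y0:y1,x0:x1];o,dd=ray(K,T,np.c_[u.ravel(),v.ravel()]);W=o+dd*d[y0:y1,x0:x1].reshape(-1,1)
    q=W[:,:2]-[.5693,.305];a=np.radians(-106);s_=q@[np.cos(a),np.sin(a)];t=q@[-np.sin(a),np.cos(a)]
    print([(k,round(1000*float(np.median(W[(abs(s_-k/1000)<.004)&(abs(t)<.017),2])),1)) for k in range(-45,215,10)])
print(r.get_state()["time"],r.get_state()["position"])
E
```

```text
time: 13.65
position: [0.5365, 0.1797, 0.0102]
eef_rot: [-0.061, 0.988, -0.139, 0.009]
contact_force: [-3.8, -2.4, 6.3]
finger_gap: 0.553
time: 14.15
position: [0.5365, 0.1797, 0.0102]
eef_rot: [-0.061, 0.988, -0.139, 0.009]
contact_force: [-0.7, -0.6, 0.2]
finger_gap: 0.849
time: 15.15
position: [0.4622, -0.0767, 0.0987]
eef_rot: [0.0, 0.99, -0.141, 0.001]
contact_force: [-0.0, -0.0, 0.2]
finger_gap: 0.852
scene ((547.3441162109375, 242.53028869628906), (225.01220703125, 60.31892776489258), 73.48037719726562)
[(-45, 11.9), (-35, 12.0), (-25, 11.8), (-15, 12.1), (-5, 12.1), (5, 11.9), (15, 11.9), (25, 22.9), (35, 22.0), (45, 20.8), (55, 19.9), (65, 17.5), (75, 17.3), (85, 23.9), (95, 22.5), (105, 21.1), (115, 20.3), (125, 18.6), (135, 17.5), (145, 15.8), (155, 15.1), (165, 13.5), (175, 12.4), (185, 4.2), (195, 3.9), (205, 3.4)]
top ((551.4572143554688, 239.8037109375), (225.47607421875, 52.292537689208984), 73.91204071044922)
top ((588.7767944335938, 366.1398620605469), (11.543606758117676, 77.46726989746094), 73.4669418334961)
[(-45, 10.7), (-35, 11.1), (-25, 10.9), (-15, 10.9), (-5, 10.9), (5, 11.4), (15, 11.2), (25, 21.3), (35, 20.2), (45, 20.0), (55, 18.1), (65, 17.6), (75, 16.2), (85, 22.8), (95, 21.6), (105, 20.2), (115, 19.6), (125, 18.2), (135, 16.8), (145, 15.1), (155, 13.9), (165, 12.8), (175, 11.9), (185, 3.6), (195, 2.5), (205, 2.9)]
15.25 [ 0.4636 -0.0742  0.0991]
```

View pics/f_top.png

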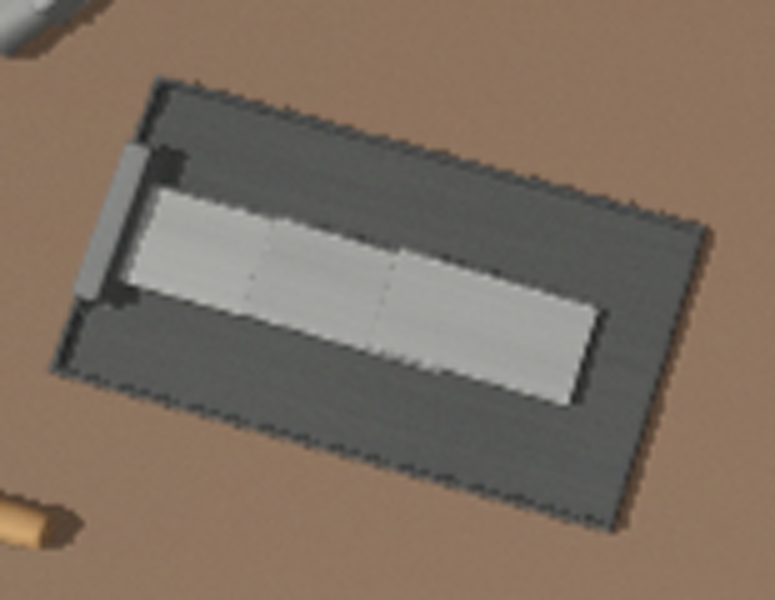

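View pics/f_scene.png

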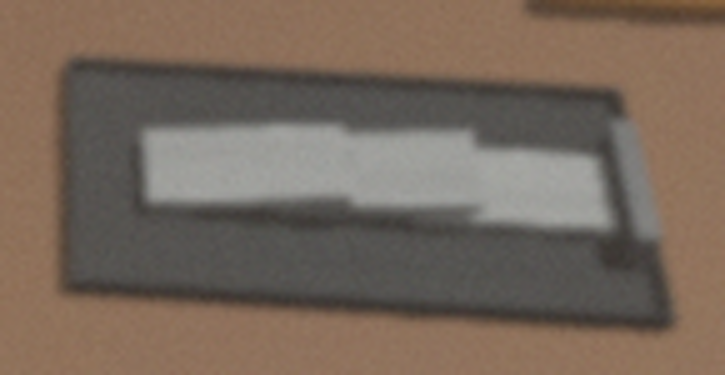

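The row looks right. I'll let the arm come to rest and hand in.

```bash
python3 -m crank '[[0,0,-2,0,0,0],[0,0,-2,0,0,0],[0,0,-2,0,0,0],[0,0,-2,0,0,0]]'; python3 -c "
from cell import r
print(r.finish_job())"
```

```text
time: 15.65
position: [0.4636, -0.0733, 0.1186]
eef_rot: [-0.0, 0.99, -0.14, 0.001]
contact_force: [-0.1, -0.2, 0.7]
finger_gap: 0.851
the job is handed in; nothing more can be done
None
```

I laid both loose plates in the tray, shingled behind the first one, and handed the job in at about 15.7 s; it reports no verdict. Plate B (the farther of the two) went first and plate A last.

| Check on the last pictures | Measured | Needed |
|---|---|---|
| Spacing, first plate to plate B | about 65–67 mm | 51–79 mm |
| Spacing, plate B to plate A | about 63.5 mm | 51–79 mm |
| Lean, both plates (top-view depth) | about 0.10–0.12 rad | 0.06–0.22 rad |
| Row direction against the tray | well under 1° | under 10° |
| Offset from the middle line | a few mm | within 15 mm |

- **First plate:** it still lies flat at its stop, with its top about 11–12 mm above the bench.
- **Far ends:** the far end of plate A is down on the tray floor. Plate B's far end is under plate A; the picture taken before A was laid showed it in place.
- **Forces:** none of the wrist force readings between moves passed 8 N.
- **Disagreements:**
  - The scene view read heights about 1 mm higher than the top view.
  - Heights triangulated from the plate corners scattered by about 10 mm, because the scene camera also sees the plate sides. I used the depth heights instead, which agreed with your text.

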